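# Catch the falling tool-case lid and lower it shut

## Task

Tip the open lid of the light grey tool case forward with a fingertip so that it starts to fall on its own, catch it from underneath on a finger while it is still clearly open, and lower it gently until it is fully shut, without letting it drop or slam. Only push and support the lid, never pinch it, and do not disturb the things standing around the case.

Things in the scene. Friction and masses are not known exactly. Their poses are not given: they have to be found in the camera images.
- case: Light grey plastic tool case, fixed to the bench, 150 mm deep (its x) by 240 mm wide (its y) by 80 mm high, with dark foam and tools inside; origin at the centre of its underside. Its front faces the robot's left (world +y, within 0.35 rad). Its x axis points from its front to its back (robot's right), where the lid is hinged; z up.
- lid (a joint): Lid angle in rad: 0 shut, 1.57 upright, 1.95 stop. Starts about upright, 1.45 to 1.64, where slight hinge friction (0.05 N m) holds it. Pushed forward to somewhere between 1.35 and 1.15 it begins to fall shut by itself (about 1 N at the lip). The hinge is damped (0.21 N m s/rad): the fall starts slowly, takes 3 to 4 s and, uncaught, lands at 0.55 to 0.95 rad/s, which is a slam.
- lid_mid (a point): Centre of the outer (upper) face of the light grey lid, 75 mm from the hinge line. The lid is 150 by 240 by 13 mm (8 mm outer shell, 5 mm dark liner inside) and has an orange grab lip in the middle of its free edge.
- lid_hinge (a point): Middle of the hinge line, at the top back edge of the case, level with the inner (under) face of the lid; the hinge line runs along the case's y. 75 mm behind the case's origin, 80 mm above the bench.
- lid_lip (a point): Middle of the free edge of the lid's orange grab lip, on the inner (under) face: 180 mm from the hinge line. The lip is 110 mm wide, as thick as the lid (13 mm), and stands out 30 mm past the case's front wall when shut, so a finger under it stays outside the case and the lid can shut fully.
- terminal: Bystander: loose blue terminal block with yellow top, 50 x 30 x 36 mm, either behind the hinge or in front of the case towards its far corner; origin at the centre of its underside.
- glue: Bystander: loose upright white glue bottle, 40 mm diameter, 95 mm high, orange cap, behind the hinge or in front of the case towards its far corner, where the terminal block is not; origin at the centre of its underside.
- pen: Bystander: loose light-blue tool pen lying on the bench, about 155 mm long, 18 mm thick, beyond the far end of the case; origin on its underside near the middle.

How it is judged:
By the outcome, as a careful person would: the job done as asked, in the order asked, and still so for the second after the job is handed in, with the robot touching nothing.
It also fails if it takes over 48 s, if anything falls off the work surface, if the arm or the gripper's body presses on something with over 40 N, if the wrist force passes 120 N, or if a joint passes its speed limit or range.

## Robot

A 7-joint arm with a two-finger parallel gripper is mounted at the origin on the work surface. World frame = base frame: x ahead of the robot, y to its left, z up, the work surface at z = 0. Lengths are in m, angles in rad, forces in N, time in s.
With the tool pointing down it reaches from about 0.4 to 0.85 m from the base axis. Payload 10.4 kg.
Tool frame: the origin (TCP) lies midway between the tips of the shut fingers; the grasp point (between the pads) lies 19 mm behind it; z points along the fingers, x is the direction in which the jaws open and shut, and the axes are right-handed (so a half turn about z gives the same grasp; the last joint's range is limited). The gripper opens to 87 mm and grips with 3 to 60 N. Pads are 19 mm wide; open, the fingers measure 117 mm over their backs; the gripper's body (75 mm by 190 mm) begins 51 mm behind the grasp point.
Start: joints at [1.256, 0.332, -0.065, 1.46, 0.022, 1.35, -0.088], TCP at [0.18, -0.599, 0.223] pointing down, gripper open.
Joint ranges: [-2.6, 2.6], [-0.5, 2.12], [-1.47, 1.34], [0.16, 2.42], [-1.27, 4.41], [0.06, 2.06], [-2.6, 2.6]. Speed limits (rad/s): [2.22, 2.22, 2.79, 2.79, 3.14, 3.14, 3.14].

## Interface

Orientations are given as a unit quaternion [x, y, z, w].
In Python, from bench import r gives the robot as it stands. The module is installed in compiled form; this text tells all that it offers.
- The arm moves only by the tool play_rows, never from a script. Its argument "commands" is a list of rows, each a list of 7 numbers: the shift along the world's x, y, z in cm, then the turn, a rotation vector about the world's x, y, z in rad, then the finger opening in cm, from 0 to 8.7. A call has 1 to 20 rows; each row shifts and turns the commanded pose from where the row before left it; what a row does not reach is not made up. A row lasts 1/8 s, in which the tool goes at most 62.5 mm and 10.7 degrees, less where a joint would pass 70% of its speed; a pose out of reach is approached as far as the arm can. A call is refused whole if a number of a shift passes 6.25 or a number of a turn 0.188, either way. A call with a gripper value outside its range is refused whole. The fingers move at their own pace and stop on an object; "grip_force" is the grip in N (left out, the last holds). Time passes only in rows, so rows that do not move let the fingers close. It gives the time, the measured TCP pose, the force and the opening at its end, in the units of the state.
- r.read_state(): the state, without advancing time (a new reading comes with each control period).
- r.camera(name): name is "scene" or "top"; returns a dict with "img" (400x640x3 uint8, red, green, blue), "K" (3x3 intrinsics, pixels), "k1" (the pictures are not rectified: a ray, as slopes to the right and down, at radius r is drawn at 1 + k1 r^2 times it, then the intrinsics apply), "camera_from_world" (4x4, takes a point from world to camera coordinates). Camera axes: x right, y down, z forward; pixel columns grow to the right and rows downward; lengths in m; the calibration is good to about 2 mm. A picture is of the moment at which its call begins. There is no depth.
- r.close_job(): hands the job in, once; it reports no verdict.
The state is a dict: "time": time; "joint_positions": joint angles; "joint_vel": joint speeds; "joint_torque": joint torques, N m; "ee_pos": TCP position; "eef_rot": TCP orientation; "ft_force": force on the tool from outside, world axes, zero at the start; "torque": the same for the moment, N m; "width": finger opening in m.
Only numpy, scipy, OpenCV 4.12 (cv2) and the standard library are available. Lean on these libraries where they do the work, as an engineer would, in place of code of your own. Each camera call takes 0.05 s, during which the arm holds its last target. There are 200 camera calls.

## Working session

There is one attempt and no reset: what is moved stays moved. The work goes in short steps, Python scripts to look and compute and a tool call to move; the robot and the scene stay as the last step left them, time stands still between calls to the robot, and variables do not carry over. Pictures are saved under pics/ and viewed, about 8 in all and at most 12, crops included, and the job is handed in when it is done.

Besides the shell and the picture viewer there is one more tool, called in YAML: its name, and indented under it one key for each argument. play_rows: Moves the arm, as the interface text tells. Its arguments: {"type":"object","properties":{"commands":{"type":"array","items":{"type":"array","items":{"type":"number"}}},"grip_force":{"type":"number"}},"required":["commands"]}

```bash
mkdir -p pics
python3 - <<'E'
from bench import r
import cv2,numpy as np
s=r.read_state();print(s['time'],s['ee_pos'],s['eef_rot'],s['ft_force'],s['width'])
for n in('scene','top'):
    c=r.camera(n);cv2.imwrite(f'pics/{n}0.png',c['img'][:,:,::-1]);print(n,c['K'].tolist() if hasattr(c['K'],'tolist') else c['K'],c['k1'],np.round(c['camera_from_world'],4).tolist())
E
```

```text
0.0 [ 0.17968383 -0.59820938  0.22173039] [ 8.02405274e-01 -5.96779070e-01 -5.91941479e-04 -4.10042822e-04] [-0.06153201  0.05915609  0.09886843] 0.08731667050462318
scene [[366.0348923671436, 0.0, 313.49188606108225], [0.0, 366.0348923671436, 194.79834396418462], [0.0, 0.0, 1.0]] 0.018853802156499247 [[0.4655, 0.8849, -0.0151, -0.1934], [0.6587, -0.3578, -0.6619, -0.3715], [-0.5911, 0.2982, -0.7494, 1.2067], [0.0, 0.0, 0.0, 1.0]]
top [[372.9757003260528, 0.0, 311.90970645795426], [0.0, 372.9757003260528, 200.30452947750302], [0.0, 0.0, 1.0]] -0.0655602301666856 [[0.0201, -0.9997, 0.0145, -0.0887], [-0.9863, -0.0222, -0.1635, 0.6076], [0.1638, -0.011, -0.9864, 0.6343], [0.0, 0.0, 0.0, 1.0]]
```

View pics/scene0.png

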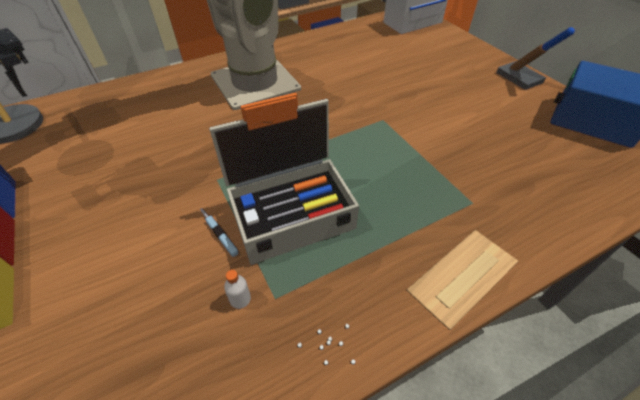

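View pics/top0.png

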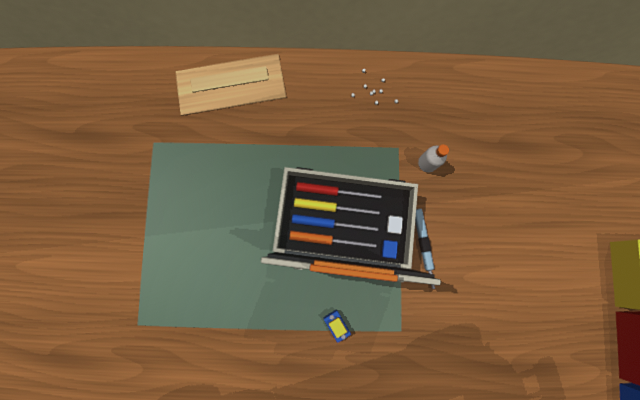

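The pictures show the case at about (350,220) in the top view, with its open lid at the lower edge, an orange lip at (355,270), the glue bottle at (435,158), the terminal at (337,326) and the pen at (425,240). Through the calibration, the front seems to face world +x rather than +y as the text says. I'll measure this and then check the frame with the arm.

```bash
cat > h.py <<'E'
from bench import r
import cv2,numpy as np
def ray(c,p):
    K=np.array(c['K']);d=np.array([(p[0]-K[0,2])/K[0,0],(p[1]-K[1,2])/K[1,1]]);u=d.copy()
    for _ in range(20): u=d/(1+c['k1']*(u@u))
    T=np.array(c['camera_from_world']);R=T[:3,:3]
    return -R.T@T[:3,3], R.T@np.array([u[0],u[1],1.])
def plane(c,p,z):
    o,d=ray(c,p);return o+d*(z-o[2])/d[2]
def tri(c1,p1,c2,p2):
    a,d=ray(c1,p1);b,e=ray(c2,p2)
    s=np.linalg.lstsq(np.c_[d,-e],b-a,rcond=None)[0]
    P,Q=a+d*s[0],b+e*s[1];return (P+Q)/2,np.linalg.norm(P-Q)
def proj(c,P):
    T=np.array(c['camera_from_world']);q=T[:3,:3]@P+T[:3,3];u=q[:2]/q[2]
    u=u*(1+c['k1']*(u@u));K=np.array(c['K']);return u*[K[0,0],K[1,1]]+K[:2,2]
def orange(c,box):
    h=cv2.cvtColor(c['img'],cv2.COLOR_RGB2HSV);m=cv2.inRange(h,(3,150,100),(16,255,255))
    x0,y0,x1,y1=box;k=np.zeros_like(m);k[y0:y1,x0:x1]=m[y0:y1,x0:x1]
    n,l,st,_=cv2.connectedComponentsWithStats(k);i=1+st[1:,4].argmax()
    q=cv2.findContours((l==i).astype(np.uint8),0,2)[0][0];return q[:,0,:],cv2.boxPoints(cv2.minAreaRect(q)),st[i]
E
python3 - <<'E'
from h import *
np.set_printoptions(precision=4,suppress=True)
t=r.camera('top');s=r.camera('scene')
print('rim top:',[plane(t,p,.08) for p in((287,168),(417,185),(410,268),(274,250))])
print('glue,term,pen',plane(t,(430,168),.0),plane(t,(338,327),.036),plane(t,(417,210),.01),plane(t,(430,272),.01))
for c,b in((t,(300,250,410,290)),(s,(235,90,305,135))):
    q,bx,st=orange(c,b);print(bx.tolist(),st)
for n,c,b in(('t',t,(250,150,460,350)),('s',s,(190,80,370,270))):
    x0,y0,x1,y1=b;cv2.imwrite(f'pics/{n}1.png',cv2.resize(c['img'][y0:y1,x0:x1,::-1],None,fx=3.6 if n=='t' else 3.1,fy=2.9 if n=='t' else 3.1,interpolation=2))
print(proj(s,np.array(r.read_state()['ee_pos'])))
a=cv2.imread('pics/t1.png');b=cv2.imread('pics/s1.png');print(a.shape,b.shape)
E
```

```text
rim top: [array([ 0.6619, -0.0298,  0.08  ]), array([ 0.6364, -0.2625,  0.08  ]), array([ 0.4901, -0.2467,  0.08  ]), array([ 0.5165, -0.0119,  0.08  ])]
glue,term,pen [ 0.6895 -0.3143  0.    ] [ 0.3828 -0.1272  0.036 ] [ 0.6015 -0.2822  0.01  ] [ 0.4823 -0.3047  0.01  ]
[[309.4307556152344, 270.5538330078125], [310.8307800292969, 259.35382080078125], [398.0923156738281, 270.26153564453125], [396.6922912597656, 281.4615478515625]] [310 260  88  22 960]
[[234.94126892089844, 106.76470947265625], [299.6471252441406, 90.58824157714844], [305.7059326171875, 114.82353210449219], [241.00009155273438, 131.0]] [ 237   92   64   37 1368]
[ -2.3557 103.3626]
(580, 756, 3) (589, 558, 3)
```

View pics/t1.png

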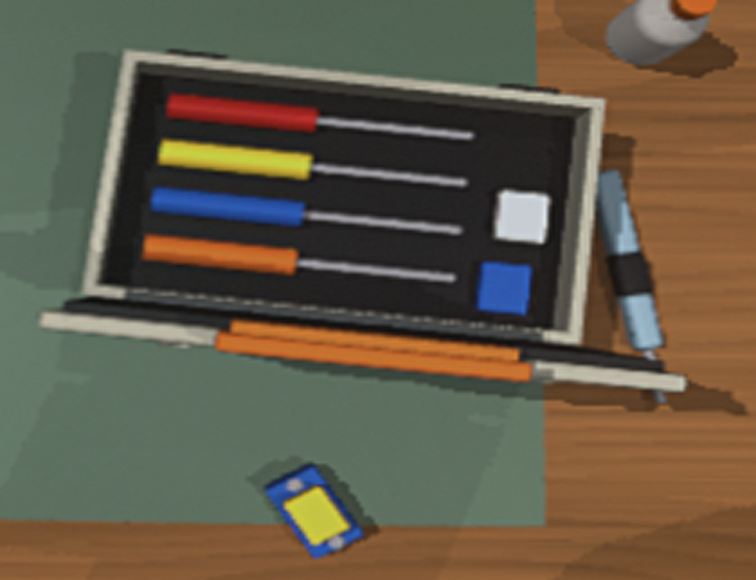

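View pics/s1.png

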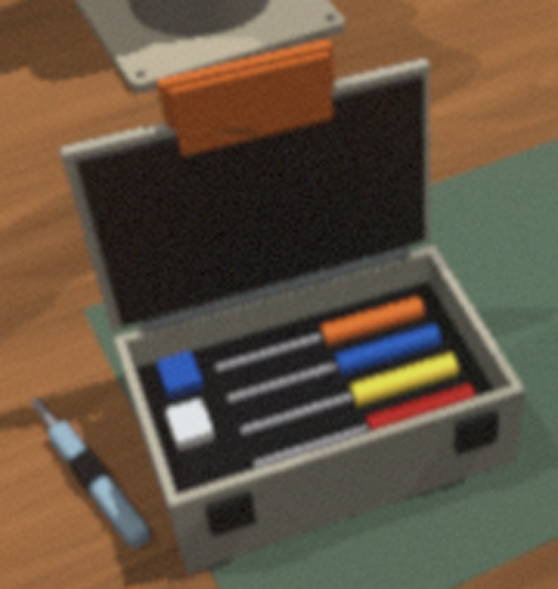

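The case's front faces world +x (about -0.11 rad) with its hinge at about (0.503, -0.129). I'll check this with the arm in view. First: lift, yaw so the jaws lie along the hinge, and move across high up to the free +y side.

play_rows:
  commands:
    - [0,0,5,0,0,-0.1,0]
    - [0,0,5,0,0,-0.1,0]
    - [0,0,5,0,0,-0.1,0]
    - [0,0,5,0,0,-0.1,0]
    - [3,5,0,0,0,0,0]
    - [3,5,0,0,0,0,0]
    - [3,5,0,0,0,0,0]
    - [3,5,0,0,0,0,0]
    - [3,5,0,0,0,0,0]
    - [3,5,0,0,0,0,0]
    - [3,5,0,0,0,0,0]
    - [3,5,0,0,0,0,0]
    - [3,5,0,0,0,0,0]
    - [3,5,0,0,0,0,0]
    - [3,5,0,0,0,0,0]
    - [3,5,0,0,0,0,0]
    - [3,5,0,0,0,0,0]
    - [3,5,0,0,0,0,0]
    - [3,5,0,0,0,0,0]
    - [3,5,0,0,0,0,0]
  grip_force: 10

```text
time: 2.7
ee_pos: [0.6608, 0.2025, 0.4223]
eef_rot: [-0.667, 0.745, -0.0, -0.0]
ft_force: [0.7, -0.6, 1.1]
width: 0.0003
```

Run:
```python
from h import *
np.set_printoptions(precision=3,suppress=True)
s=r.camera('scene');st=r.read_state();print(st['time'],np.array(st['ee_pos']),np.array(st['eef_rot']),np.array(st['joint_positions']),np.array(st['ft_force']),st['width'])
p=proj(s,np.array(st['ee_pos']));print(p)
im=s['img'][:,:,::-1].copy();cv2.circle(im,tuple(int(v) for v in p),4,(0,255,0),1);cv2.imwrite('pics/s2.png',im)
```

```text
2.75 [0.661 0.211 0.417] [-0.671  0.742  0.003 -0.002] [-0.046  0.581 -0.689  0.782  0.369  1.875 -2.207] [ 1.792  5.397 -3.149] 0.00013239277372706837
[505.959   6.985]
```

View pics/s2.png

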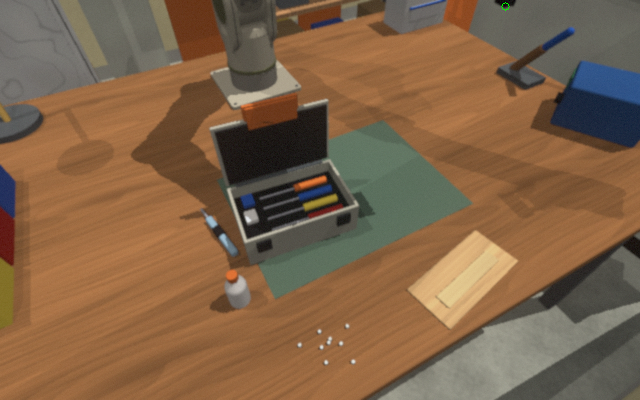

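The projected TCP (506,7) coincides with the fingertip just visible at (503,3), so state and calibration agree: the front really does face +x, unlike the text. Next is a reach test of the back-tilted tool (gripper beyond the lip, finger pointing back and down), beside the case.

play_rows:
  commands:
    - [0,0,-4.5,0.011,0.1,0,0]
    - [0,0,-4.5,0.011,0.1,0,0]
    - [0,0,-4.5,0.011,0.1,0,0]
    - [0,0,-4.5,0.011,0.1,0,0]
    - [0,0,-4.5,0.011,0.1,0,0]
    - [0,0,-4.5,0.011,0.1,0,0]
    - [0,0,-2,0.011,0.1,0,0]
    - [0,0,0,0,0,0,0]

```text
time: 3.75
ee_pos: [0.6466, 0.1984, 0.1261]
eef_rot: [-0.629, 0.704, 0.244, -0.221]
ft_force: [0.6, -0.1, 0.6]
width: 0.0005
```

```bash
cat > st.py <<'E'
from h import *
from scipy.spatial.transform import Rotation as R
np.set_printoptions(precision=3,suppress=True)
st=r.read_state();m=R.from_quat(st['eef_rot']).as_matrix()
print('t',st['time'],'p',np.array(st['ee_pos']),'x',m[:,0],'z',m[:,2],'q',np.array(st['joint_positions']),'F',np.array(st['ft_force']))
E
python3 st.py
```

```text
t 3.75 p [0.647 0.198 0.126] x [-0.111 -0.994  0.004] z [-0.619  0.066 -0.783] q [-0.184  1.086 -0.209  0.621 -0.1    2.058 -2.044] F [ 0.626 -0.108  0.599]
```

Tilt up to 38° is reachable there. I'll dry-run the over-the-lip transit here beside the case with a tilt of about 0.5 rad.

play_rows:
  commands:
    - [-2.9,0.3,5,-0.006,-0.056,0,0]
    - [-2.9,0.3,5,-0.006,-0.056,0,0]
    - [-2.9,0.3,1,-0.007,-0.057,0,0]
    - [0,0,0,0,0,0,0]
    - [0,0,5,0,0,0,0]
    - [6,-0.7,0,0,0,0,0]
    - [6,-0.7,-1.5,0,0,0,0]

```text
time: 4.62
ee_pos: [0.6642, 0.1948, 0.2606]
eef_rot: [-0.65, 0.725, 0.177, -0.146]
ft_force: [0.5, -1.3, -1.1]
width: 0.0008
```

```bash
python3 st.py
```

```text
t 4.625 p [0.664 0.195 0.261] x [-0.113 -0.993 -0.019] z [-0.441  0.067 -0.895] q [-0.242  0.885 -0.055  0.617 -0.167  2.058 -2.012] F [ 0.502 -1.313 -1.078]
```

play_rows:
  commands:
    - [4.5,-0.5,-4,0,0,0,0]
    - [1.5,-0.2,-6,0,0,0,0]
    - [-1,0.1,-5,0,0,0,0]
    - [0,0,0,0,0,0,0]

```text
time: 5.12
ee_pos: [0.7016, 0.1869, 0.0993]
eef_rot: [-0.648, 0.725, 0.18, -0.149]
ft_force: [0.4, 0.0, 1.4]
width: 0.0006
```

```bash
python3 st.py
```

```text
t 5.125 p [0.702 0.187 0.099] x [-0.116 -0.993 -0.017] z [-0.449  0.067 -0.891] q [-0.242  1.048  0.006  0.665 -0.185  1.865 -1.935] F [0.407 0.021 1.406]
```

play_rows:
  commands:
    - [-1.5,0,5.2,0,0,0,0]
    - [-1.5,0,5.2,0,0,0,0]
    - [-1.5,0,5.2,0,0,0,0]
    - [-1.5,0,5.2,0,0,0,0]
    - [-1.5,0,5.2,0,0,0,0]
    - [-2.3,-4.2,0,0,0,0,0]
    - [-2.3,-4.2,0,0,0,0,0]
    - [-2.3,-4.2,0,0,0,0,0]
    - [-2.3,-4.2,0,0,0,0,0]
    - [-2.3,-4.2,0,0,0,0,0]
    - [-2.3,-4.2,0,0,0,0,0]
    - [-2.3,-4.2,0,0,0,0,0]
    - [0,0,0,0,0,0,0]

```text
time: 6.75
ee_pos: [0.4488, -0.1114, 0.346]
eef_rot: [-0.648, 0.732, 0.167, -0.126]
ft_force: [-0.2, 1.2, 0.0]
width: 0.0003
```

```bash
python3 st.py
python3 - <<'E'
from h import *
t=r.camera('top');print('lip edge',plane(t,(355,271.4),.26))
im=t['img'][:,:,::-1].copy();p=proj(t,np.array(r.read_state()['ee_pos']));print(p)
s=r.camera('scene')['img'][:,:,::-1]
cv2.imwrite('pics/a3.png',np.vstack([cv2.resize(im[130:350,200:500],None,fx=1.33,fy=1.33),cv2.resize(s[20:240,150:450],None,fx=1.33,fy=1.33)]))
E
```

```text
t 6.75 p [ 0.449 -0.111  0.346] x [-0.129 -0.991 -0.031] z [-0.402  0.081 -0.912] q [ 0.187  0.261 -0.037  1.359 -0.012  1.943 -1.546] F [-0.199  1.161  0.006]
lip edge [ 0.48687434 -0.12834657  0.26      ]
[346.57231494 311.07096985]
```

View pics/a3.png

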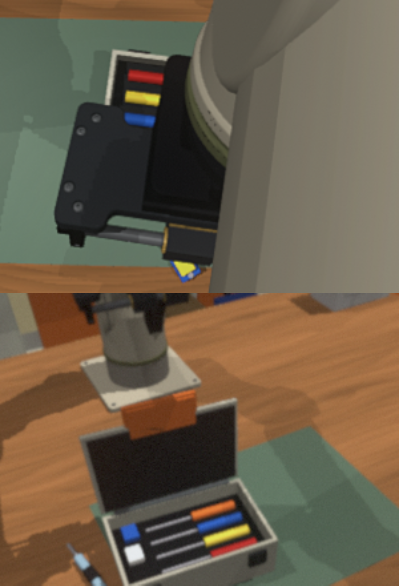

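Picture: the gripper (top crop, about (150,170)) hangs just behind the lid, and the scene crop shows the lid untouched and upright with its lip at (160,412). I'll descend behind the lip, then push slowly.

play_rows:
  commands:
    - [-2,0.5,-3,0,0,0,0]
    - [0,0.5,-3.5,0,0,0,0]
    - [0,0,-3.5,0,0,0,0]
    - [0,0,0,0,0,0,0]
    - [0,0,0,0,0,0,0]

```text
time: 7.48
ee_pos: [0.43, -0.0975, 0.243]
eef_rot: [-0.65, 0.73, 0.17, -0.127]
ft_force: [-1.3, -0.7, 0.3]
width: 0.0007
```

```bash
cat > lid.py <<'E'
# lid angle from the orange lip's upper image edge (scene camera): compare with projected lip free edge (outer, s=0) vs angle
from h import *
H=np.array([.502,-.1295,.08]);f=np.array([.9937,-.112,0]);Z=np.array([0,0,1.])
c=r.camera('scene');h=cv2.cvtColor(c['img'],cv2.COLOR_RGB2HSV);m=cv2.inRange(h,(3,150,100),(16,255,255));m[:85]=0;m[:,:215]=0;m[:,330:]=0
n,l,s,ce=cv2.connectedComponentsWithStats(m)
i=1+s[1:,4].argmax();print('lip px',ce[i].round(1),'area',s[i,4],s[i,:4])
th=np.arange(0,1.7,.01);A=np.array([proj(c,H+.165*(np.cos(a)*f+np.sin(a)*Z)) for a in th])
k=np.abs(A[:,1]-ce[i][1]).argmin();print('theta~',th[k],'px',A[k].round(1),'t',r.read_state()['time'])
E
python3 st.py; python3 lid.py
```

```text
t 7.475 p [ 0.43  -0.097  0.243] x [-0.122 -0.992 -0.035] z [-0.406  0.082 -0.91 ] q [ 0.182  0.255 -0.052  1.582 -0.016  1.731 -1.556] F [-1.251 -0.704  0.34 ]
lip px [270.4 110.3] area 1320 [240  93  62  36]
theta~ 1.59 px [271.4 110.4] t 7.525
```

play_rows:
  commands:
    - [1.2,-0.1,0,0,0,0,0]
    - [1.2,-0.2,0,0,0,0,0]
    - [1.0,-0.1,0,0,0,0,0]
    - [0.6,-0.1,0,0,0,0,0]
    - [0.6,0,0,0,0,0,0]
    - [0.6,-0.1,0,0,0,0,0]
    - [0.6,-0.1,0,0,0,0,0]
    - [0.6,0,0,0,0,0,0]
    - [0.6,-0.1,0,0,0,0,0]
    - [0.6,-0.1,0,0,0,0,0]
    - [0.6,-0.1,0,0,0,0,0]

```text
time: 8.9
ee_pos: [0.5111, -0.1081, 0.2409]
eef_rot: [-0.649, 0.73, 0.171, -0.128]
ft_force: [0.7, 1.1, -0.2]
width: 0.0007
```

```bash
python3 st.py; python3 lid.py
```

```text
t 8.9 p [ 0.511 -0.108  0.241] x [-0.124 -0.992 -0.035] z [-0.409  0.083 -0.909] q [ 0.168  0.435 -0.041  1.349 -0.013  1.786 -1.561] F [ 0.744  1.066 -0.168]
lip px [273.8 121.1] area 772 [246 106  62  31]
theta~ 1.4000000000000001 px [276.6 120.9] t 8.95
```

play_rows:
  commands:
    - [0.5,-0.1,0,0,0,0,0]
    - [0.5,0,0,0,0,0,0]
    - [0.5,-0.1,0,0,0,0,0]

```text
time: 9.32
ee_pos: [0.526, -0.11, 0.241]
eef_rot: [-0.649, 0.73, 0.171, -0.128]
ft_force: [0.8, -0.2, -0.6]
width: 0.0005
```

```bash
python3 st.py; python3 lid.py; python3 lid.py;python3 lid.py
```

```text
t 9.325 p [ 0.526 -0.11   0.241] x [-0.124 -0.992 -0.035] z [-0.409  0.083 -0.909] q [ 0.165  0.469 -0.039  1.301 -0.013  1.8   -1.561] F [ 0.75  -0.187 -0.623]
lip px [277.5 123.1] area 548 [248 111  63  26]
theta~ 1.36 px [277.7 123.5] t 9.375
lip px [277.9 123.2] area 528 [248 112  63  25]
theta~ 1.36 px [277.7 123.5] t 9.425
lip px [278.3 123.1] area 531 [249 111  64  26]
theta~ 1.37 px [277.4 122.8] t 9.475
```

Run:
```python
from h import *
H=np.array([.502,-.1295,.08]);f=np.array([.9937,-.112,0]);Z=np.array([0,0,1.]);sv=np.array([.112,.9937,0])
c=r.camera('scene');im=cv2.resize(c['img'][50:210,180:380,::-1],None,fx=4,fy=3.6,interpolation=2)
for a,col in((1.4,(0,0,255)),(1.3,(0,255,0)),(1.2,(255,0,0))):
    for s in(-.12,.12):
        p=proj(c,H+.15*(np.cos(a)*f+np.sin(a)*Z)+s*sv);cv2.circle(im,(int((p[0]-180+.5)*4),int((p[1]-50+.5)*3.6)),3,col,-1)
cv2.imwrite('pics/s4.png',im)
```

```text
(no output)
```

View pics/s4.png

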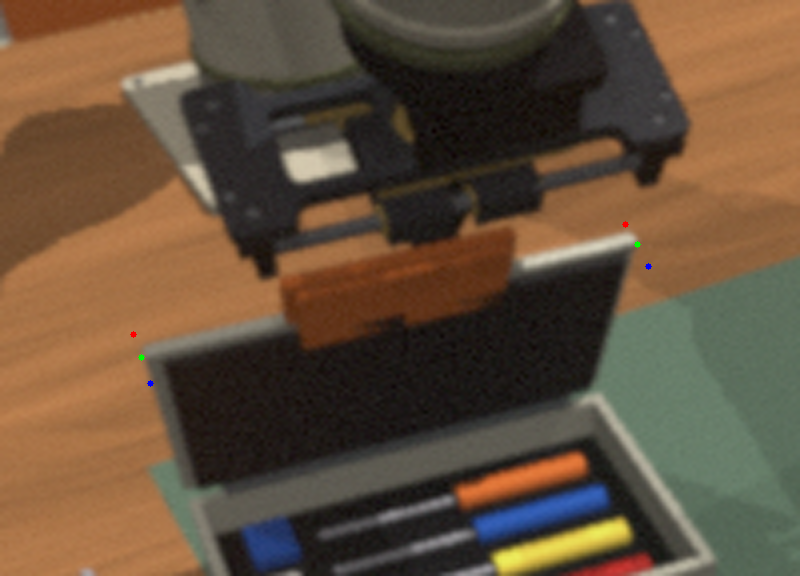

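The lid stands at about 1.29 rad (its free corners coincide with the green 1.3 marks at (637,243) and (141,357)), with the finger behind the lip. I'll track the lid edge with a better measure and push on in small steps.

```bash
cat > lid.py <<'E'
# lid angle from the row of the grey lid edge at the +y end (scene camera)
from h import *
H=np.array([.502,-.1295,.08]);f=np.array([.9937,-.112,0]);Z=np.array([0,0,1.]);sv=np.array([.112,.9937,0])
def theta(c):
    h=cv2.cvtColor(c['img'],cv2.COLOR_RGB2HSV).astype(int);o=[]
    th=np.arange(0,1.7,.005)
    C=[np.array([proj(c,H+.15*(np.cos(a)*f+np.sin(a)*Z)+s*sv) for a in th]) for s in(.085,.1)]
    for A in C:   # walk along the predicted path from open to shut, first low-saturation bright pixel
        for a,p in zip(th[::-1],A[::-1]):
            u,v=np.round(p).astype(int)
            if h[v,u,1]<70 and h[v,u,2]>75: o.append(a);break
    return o
if __name__=='__main__':
    c=r.camera('scene');print('theta',theta(c),'t',r.read_state()['time'])
E
python3 lid.py; python3 st.py
```

```text
theta [np.float64(1.35), np.float64(1.355)] t 9.575
t 9.575 p [ 0.526 -0.11   0.241] x [-0.124 -0.992 -0.035] z [-0.409  0.083 -0.909] q [ 0.165  0.468 -0.039  1.303 -0.013  1.8   -1.561] F [-0.346 -0.922 -0.331]
```

play_rows:
  commands:
    - [0.4,0,0,0,0,0,0]
    - [0.4,-0.1,0,0,0,0,0]
    - [0,0,0,0,0,0,0]

```text
time: 9.95
ee_pos: [0.534, -0.1111, 0.2408]
eef_rot: [-0.649, 0.73, 0.171, -0.128]
ft_force: [0.2, 0.1, -0.7]
width: 0.0004
```

```bash
python3 lid.py;python3 lid.py; python3 st.py
```

```text
theta [np.float64(1.315), np.float64(1.32)] t 10.0
theta [np.float64(1.315), np.float64(1.32)] t 10.05
t 10.05 p [ 0.534 -0.111  0.241] x [-0.124 -0.992 -0.035] z [-0.409  0.083 -0.909] q [ 0.164  0.487 -0.038  1.276 -0.013  1.808 -1.561] F [1.15  0.336 0.328]
```

play_rows:
  commands:
    - [0.4,0,0,0,0,0,0]
    - [0.4,-0.1,0,0,0,0,0]
    - [0,0,0,0,0,0,0]

```text
time: 10.42
ee_pos: [0.542, -0.1121, 0.2408]
eef_rot: [-0.649, 0.73, 0.171, -0.128]
ft_force: [-0.5, -0.1, 0.1]
width: 0.0001
```

```bash
python3 lid.py;python3 lid.py; python3 lid.py; python3 st.py
```

```text
theta [np.float64(1.27), np.float64(1.27)] t 10.475
theta [np.float64(1.27), np.float64(1.27)] t 10.525
theta [np.float64(1.25), np.float64(1.2550000000000001)] t 10.575
t 10.575 p [ 0.542 -0.112  0.241] x [-0.124 -0.992 -0.035] z [-0.409  0.083 -0.909] q [ 0.163  0.505 -0.037  1.25  -0.013  1.816 -1.562] F [-0.628  1.294  1.264]
```

play_rows:
  commands:
    - [0,0,0,0,0,0,0]
    - [0,0,0,0,0,0,0]

```text
time: 10.82
ee_pos: [0.5417, -0.112, 0.2411]
eef_rot: [-0.649, 0.73, 0.171, -0.128]
ft_force: [-0.1, -0.8, 0.3]
width: 0.0003
```

```bash
python3 lid.py; python3 lid.py
```

```text
theta [np.float64(1.245), np.float64(1.24)] t 10.875
theta [np.float64(1.235), np.float64(1.24)] t 10.925
```

The lid is creeping forward with the finger still, so it is falling on its own. Now over the lip to the front.

play_rows:
  commands:
    - [-0.3,0,5,0,0,0,0]
    - [6,-0.7,0,0,0,0,0]
    - [6,-0.7,-1.5,0,0,0,0]
    - [4.5,-0.5,-4,0,0,0,0]
    - [0.5,0,-5,0,0,0,0]

```text
time: 11.55
ee_pos: [0.7042, -0.1298, 0.1781]
eef_rot: [-0.65, 0.73, 0.168, -0.127]
ft_force: [-0.2, 0.0, -0.2]
width: 0.0004
```

```bash
python3 lid.py; python3 st.py; python3 lid.py
```

```text
theta [np.float64(1.695), np.float64(1.035)] t 11.6
t 11.6 p [ 0.702 -0.13   0.171] x [-0.124 -0.992 -0.034] z [-0.413  0.082 -0.907] q [ 0.062  0.978  0.206  0.65  -0.176  1.959 -1.502] F [ 0.052  0.159 -7.112]
theta [np.float64(0.905), np.float64(1.0)] t 11.65
```

play_rows:
  commands:
    - [-3,0.3,0.5,0.006,0.05,0,0]
    - [-2.8,0.3,0.5,0.006,0.05,0,0]
    - [0.1,0,-0.3,0.003,0.03,0,0]

```text
time: 12.02
ee_pos: [0.6444, -0.1243, 0.1957]
eef_rot: [-0.638, 0.72, 0.215, -0.167]
ft_force: [0.6, -0.5, -0.5]
width: 0.0005
```

```bash
python3 - <<'E'
from lid import *
c=r.camera('scene');print(theta(c),r.read_state()['time']);im=cv2.resize(c['img'][70:230,190:390,::-1],None,fx=3.6,fy=3.6,interpolation=2)
for a,col in((.9,(0,0,255)),(.8,(0,255,255)),(.7,(0,255,0)),(.6,(255,0,0))):
    for s in(-.12,.12):
        p=proj(c,H+.15*(np.cos(a)*f+np.sin(a)*Z)+s*sv);cv2.circle(im,(int((p[0]-190+.5)*3.6),int((p[1]-70+.5)*3.6)),3,col,-1)
cv2.imwrite('pics/s5.png',im)
E
python3 st.py
```

```text
[np.float64(1.28), np.float64(1.46)] 12.075
t 12.075 p [ 0.645 -0.124  0.194] x [-0.129 -0.991 -0.034] z [-0.518  0.096 -0.85 ] q [ 0.052  0.909  0.207  0.765 -0.157  2.033 -1.494] F [ 1.84  -0.484 -0.926]
```

View pics/s5.png

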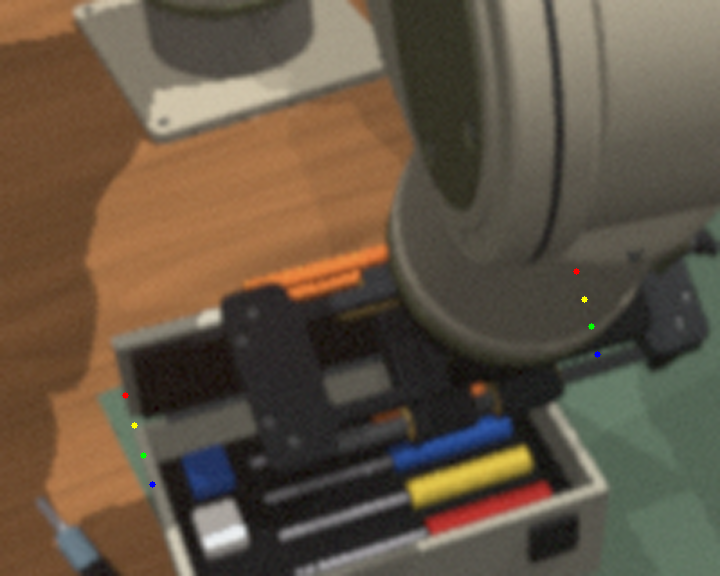

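The lid's left corner (115,345) puts it at about 1.07 rad, and the finger waits in front and below it. I'll track the visible left end instead.

play_rows:
  commands:
    - [-0.5,0,-1.2,0,0,0,0]
    - [0,0,0,0,0,0,0]

```text
time: 12.32
ee_pos: [0.64, -0.1242, 0.1802]
eef_rot: [-0.638, 0.72, 0.215, -0.168]
ft_force: [-0.6, 0.5, -0.4]
width: 0.0006
```

```bash
sed -i 's/for s in(.085,.1)\]/for s in(-.1,-.11,-.117)]/' lid.py; python3 lid.py; python3 st.py;python3 lid.py
```

```text
theta [np.float64(1.035), np.float64(1.04), np.float64(1.025)] t 12.375
t 12.375 p [ 0.64  -0.124  0.18 ] x [-0.129 -0.991 -0.034] z [-0.516  0.096 -0.851] q [ 0.049  0.898  0.206  0.811 -0.153  1.997 -1.491] F [-0.76  -0.22   0.303]
theta [np.float64(1.02), np.float64(1.025), np.float64(1.0150000000000001)] t 12.425
```

play_rows:
  commands:
    - [0,0,0,0,0,0,0]
    - [0,0,0,0,0,0,0]
    - [0,0,0,0,0,0,0]
    - [0,0,0,0,0,0,0]

```text
time: 12.92
ee_pos: [0.6402, -0.1241, 0.1784]
eef_rot: [-0.638, 0.72, 0.216, -0.168]
ft_force: [0.0, 0.5, 0.8]
width: 0.0005
```

```bash
python3 lid.py; python3 st.py;python3 lid.py
```

```text
theta [np.float64(0.9450000000000001), np.float64(0.925), np.float64(0.93)] t 12.975
t 12.975 p [ 0.64  -0.124  0.178] x [-0.129 -0.991 -0.033] z [-0.517  0.096 -0.85 ] q [ 0.048  0.9    0.206  0.811 -0.153  1.996 -1.491] F [-0.973 -0.634 -0.868]
theta [np.float64(0.9450000000000001), np.float64(0.925), np.float64(0.93)] t 13.025
```

play_rows:
  commands:
    - [0,0,0,0,0,0,0]
    - [0,0,0,0,0,0,0]

```text
time: 13.28
ee_pos: [0.6402, -0.1241, 0.1783]
eef_rot: [-0.638, 0.72, 0.216, -0.168]
ft_force: [0.3, 0.1, -1.2]
width: 0.0005
```

```bash
python3 lid.py; python3 st.py;python3 - <<'E'
from lid import *
c=r.camera('scene');im=cv2.resize(c['img'][90:230,190:390,::-1],None,fx=4,fy=4,interpolation=2)
for a,col in((.9,(0,0,255)),(.8,(0,255,255)),(.7,(0,255,0)),(.6,(255,0,0))):
    for s in(-.12,.12):
        p=proj(c,H+.15*(np.cos(a)*f+np.sin(a)*Z)+s*sv);cv2.circle(im,(int((p[0]-190+.5)*4),int((p[1]-90+.5)*4)),3,col,-1)
cv2.imwrite('pics/s6.png',im)
E
```

```text
theta [np.float64(0.9450000000000001), np.float64(0.925), np.float64(0.93)] t 13.325
t 13.325 p [ 0.64  -0.124  0.178] x [-0.129 -0.991 -0.033] z [-0.517  0.096 -0.85 ] q [ 0.048  0.9    0.206  0.812 -0.153  1.996 -1.491] F [ 0.186  0.068 -1.324]
```

View pics/s6.png

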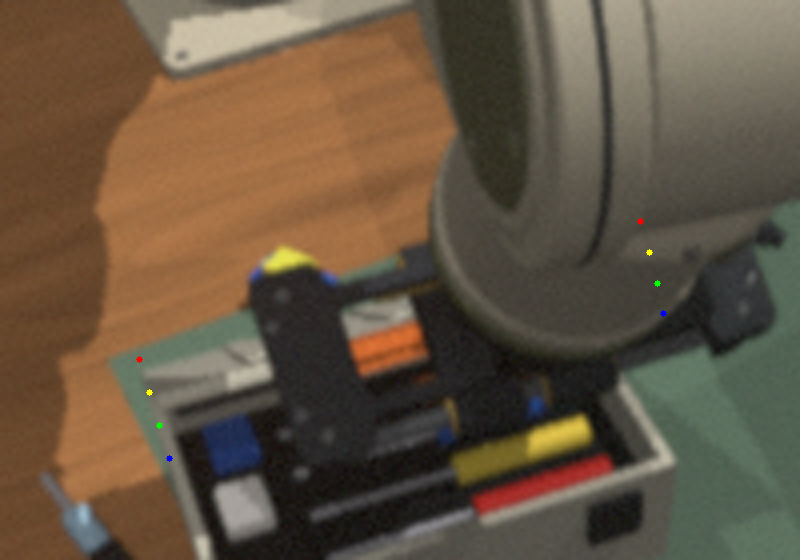

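The lid has stopped at about 0.73 rad and rests on the finger: its free corner at about (165,400) lies near the yellow/green marks, stationary since 12.9 s. I'll lower it slowly along the lip's arc.

play_rows:
  commands:
    - [0.45,-0.05,-0.37,0,0,0,0]
    - [0.45,-0.05,-0.37,0,0,0,0]
    - [0.45,-0.05,-0.37,0,0,0,0]
    - [0.32,-0.04,-0.5,0,0,0,0]
    - [0.32,-0.04,-0.5,0,0,0,0]
    - [0.32,-0.04,-0.5,0,0,0,0]
    - [0.25,-0.03,-0.55,0.001,0.01,0,0]
    - [0.25,-0.03,-0.55,0.001,0.01,0,0]
    - [0.25,-0.03,-0.55,0.001,0.01,0,0]

```text
time: 14.5
ee_pos: [0.6709, -0.1277, 0.1353]
eef_rot: [-0.635, 0.717, 0.227, -0.178]
ft_force: [1.1, 0.5, -0.1]
width: 0.0006
```

```bash
python3 st.py;python3 - <<'E'
from lid import *
c=r.camera('scene');im=cv2.resize(c['img'][110:250,190:390,::-1],None,fx=4,fy=4,interpolation=2)
for a,col in((.5,(0,0,255)),(.4,(0,255,255)),(.3,(0,255,0)),(.2,(255,0,0))):
    for s in(-.12,.12):
        p=proj(c,H+.15*(np.cos(a)*f+np.sin(a)*Z)+s*sv);cv2.circle(im,(int((p[0]-190+.5)*4),int((p[1]-110+.5)*4)),3,col,-1)
cv2.imwrite('pics/s7.png',im)
E
```

```text
t 14.5 p [ 0.671 -0.128  0.135] x [-0.13  -0.991 -0.032] z [-0.543  0.098 -0.834] q [ 0.067  1.055  0.202  0.639 -0.171  2.043 -1.502] F [ 1.132  0.502 -0.115]
```

View pics/s7.png

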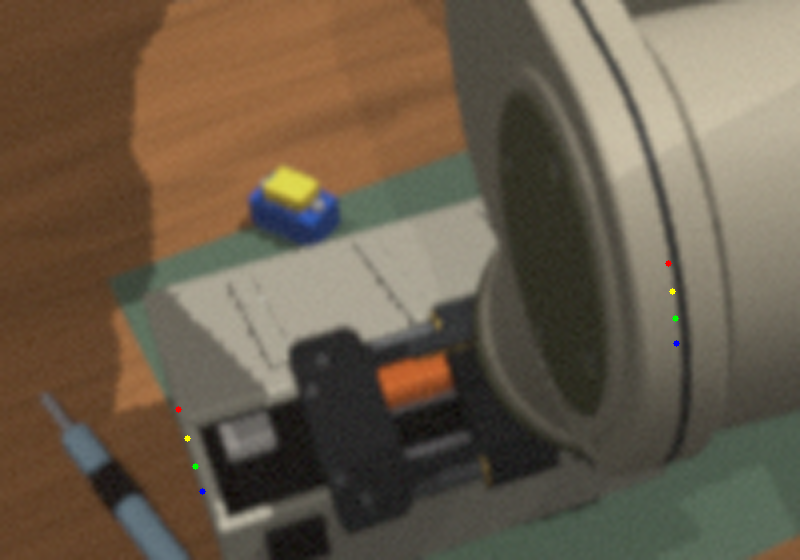

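The lid is at about 0.43 rad (corner near (187,425)), following the finger, and the bystanders are unmoved. Continuing.

play_rows:
  commands:
    - [0.18,0,-0.55,0,0,0,0]
    - [0.18,-0.05,-0.55,0,0,0,0]
    - [0.18,0,-0.55,0,0,0,0]
    - [0.11,0,-0.43,0,0,0,0]
    - [0.11,-0.05,-0.43,0,0,0,0]
    - [0.11,0,-0.43,0,0,0,0]
    - [0.11,0,-0.43,0,0,0,0]
    - [0.06,0,-0.4,0,0,0,0]
    - [0.06,0,-0.4,0,0,0,0]
    - [0.06,0,-0.4,0,0,0,0]
    - [0.06,0,-0.35,0,0,0,0]

```text
time: 15.92
ee_pos: [0.683, -0.1288, 0.0864]
eef_rot: [-0.635, 0.717, 0.226, -0.178]
ft_force: [0.0, -0.6, -0.9]
width: 0.0004
```

```bash
python3 st.py;python3 - <<'E'
from lid import *
c=r.camera('scene');im=cv2.resize(c['img'][110:250,190:390,::-1],None,fx=4,fy=4,interpolation=2)
for a,col in((.2,(0,0,255)),(.1,(0,255,255)),(.0,(0,255,0))):
    for s in(-.12,.12):
        p=proj(c,H+.15*(np.cos(a)*f+np.sin(a)*Z)+s*sv);cv2.circle(im,(int((p[0]-190+.5)*4),int((p[1]-110+.5)*4)),3,col,-1)
cv2.imwrite('pics/s8.png',im)
E
```

```text
t 15.925 p [ 0.683 -0.129  0.086] x [-0.13  -0.991 -0.032] z [-0.543  0.098 -0.834] q [ 0.071  1.124  0.198  0.613 -0.176  1.999 -1.505] F [ 0.023 -0.573 -0.885]
```

View pics/s8.png

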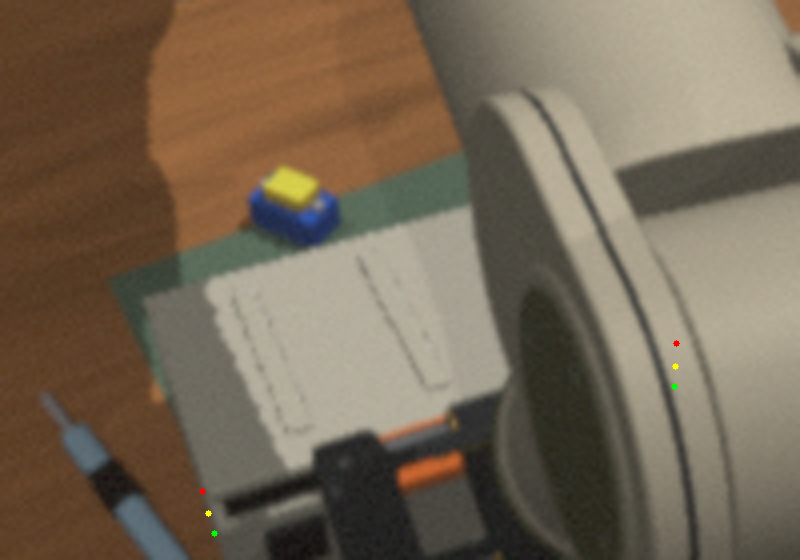

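At about 0.12 rad the lid still rests on the finger (orange lip at (430,470), small dark gap at (270,495)). Now the slow last stretch.

play_rows:
  commands:
    - [0.03,0,-0.2,0,0,0,0]
    - [0.03,0,-0.2,0,0,0,0]
    - [0.02,0,-0.2,0,0,0,0]
    - [0,0,-0.2,0,0,0,0]
    - [0,0,-0.2,0,0,0,0]
    - [0,0,-0.2,0,0,0,0]
    - [0,0,-0.2,0,0,0,0]
    - [0,0,-0.2,0,0,0,0]
    - [0,0,-0.2,0,0,0,0]
    - [0,0,-0.2,0,0,0,0]
    - [0,0,-0.2,0,0,0,0]
    - [0,0,-0.2,0,0,0,0]
    - [0,0,-0.2,0,0,0,0]
    - [0,0,0,0,0,0,0]

```text
time: 17.73
ee_pos: [0.6837, -0.1287, 0.0604]
eef_rot: [-0.635, 0.717, 0.226, -0.178]
ft_force: [0.7, -0.4, -0.7]
width: 0.0003
```

```bash
python3 st.py;python3 - <<'E'
from lid import *
c=r.camera('scene');im=cv2.resize(c['img'][110:250,190:390,::-1],None,fx=4,fy=4,interpolation=2)
for a,col in((.1,(0,0,255)),(.05,(0,255,255)),(.0,(0,255,0))):
    for s in(-.12,.12):
        p=proj(c,H+.15*(np.cos(a)*f+np.sin(a)*Z)+s*sv);cv2.circle(im,(int((p[0]-190+.5)*4),int((p[1]-110+.5)*4)),3,col,-1)
cv2.imwrite('pics/s9.png',im)
E
```

```text
t 17.725 p [ 0.684 -0.129  0.06 ] x [-0.13  -0.991 -0.032] z [-0.543  0.098 -0.834] q [ 0.071  1.144  0.195  0.63  -0.176  1.962 -1.503] F [ 0.689 -0.417 -0.691]
```

View pics/s9.png

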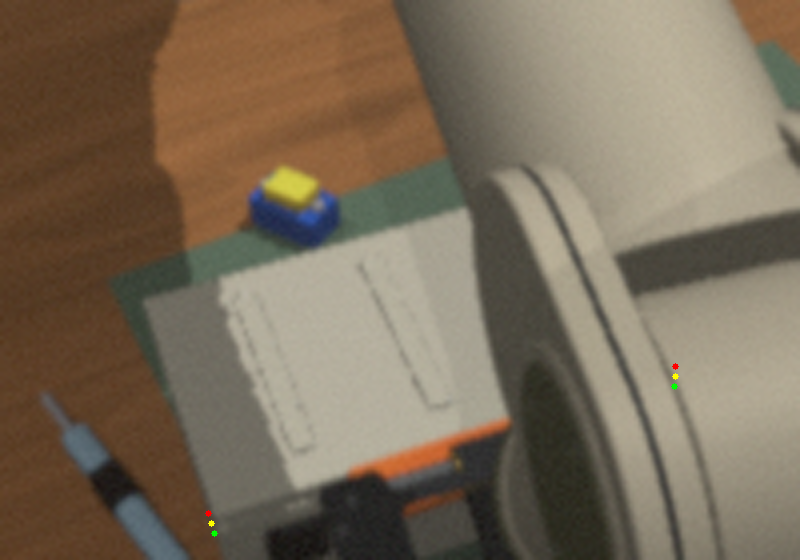

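Looks shut: the edge sits at the green 0-rad mark and the gap is gone. I'll ease the finger lower, then back out forward and up.

play_rows:
  commands:
    - [0,0,-0.2,0,0,0,0]
    - [0.1,0,-0.2,0,0,0,0]
    - [0.2,0,-0.3,0,0,0,0]
    - [0.5,0,-0.3,0,0,0,0]
    - [1,-0.1,0,0,0,0,0]
    - [1,-0.1,0,0,0,0,0]
    - [1,-0.1,0,0,0,0,0]
    - [0,0,0,0,0,0,0]

```text
time: 18.77
ee_pos: [0.7161, -0.1307, 0.0479]
eef_rot: [-0.636, 0.717, 0.224, -0.177]
ft_force: [-0.7, -0.4, 0.2]
width: 0.0006
```

```bash
python3 st.py
```

```text
t 18.775 p [ 0.716 -0.131  0.048] x [-0.129 -0.991 -0.031] z [-0.538  0.096 -0.838] q [ 0.079  1.294  0.264  0.38  -0.255  2.058 -1.514] F [-0.732 -0.386  0.201]
```

play_rows:
  commands:
    - [0,0,1,-0.008,-0.07,0,0]
    - [0,0,2,-0.008,-0.07,0,0]
    - [0,0,2,-0.008,-0.07,0,0]
    - [0,0,2.5,-0.008,-0.07,0,0]
    - [0,0,2.5,-0.008,-0.07,0,0]
    - [0,0,3,-0.008,-0.07,0,0]
    - [0,0,4,0,0,0,0]
    - [0,0,4,0,0,0,0]
    - [0,0,4,0,0,0,0]
    - [-1,5,1,0,0,0,0]
    - [-1,5,1,0,0,0,0]
    - [-1,5,0,0,0,0,0]
    - [-1,5,0,0,0,0,0]
    - [-1,5,0,0,0,0,0]
    - [-1,5,0,0,0,0,0]
    - [-1,5,0,0,0,0,0]
    - [0,0,0,0,0,0,0]

```text
time: 20.9
ee_pos: [0.644, 0.2249, 0.3187]
eef_rot: [-0.667, 0.741, 0.07, -0.038]
ft_force: [0.4, -0.4, 0.5]
width: 0.0003
```

```bash
python3 st.py;python3 - <<'E'
from lid import *
c=r.camera('scene');t=r.camera('top');im=cv2.resize(c['img'][100:320,180:400,::-1],None,fx=2.5,fy=2.5,interpolation=2)
for a,col in((.1,(0,0,255)),(.0,(0,255,0))):
    for s in(-.12,.12):
        p=proj(c,H+.15*(np.cos(a)*f+np.sin(a)*Z)+s*sv);cv2.circle(im,(int((p[0]-180+.5)*2.5),int((p[1]-100+.5)*2.5)),2,col,-1)
b=t['img'][130:350,250:470,::-1];b=np.vstack([b,np.zeros((330,220,3),np.uint8)])
cv2.imwrite('pics/s10.png',np.hstack([im,b]))
E
```

```text
t 20.9 p [0.644 0.225 0.319] x [-0.107 -0.994 -0.038] z [-0.149  0.053 -0.987] q [-0.465  0.556  0.207  0.974 -0.205  1.748 -1.981] F [ 0.352 -0.365  0.456]
```

The viewer limit is reached, so the final check is numeric: lip position and bystander positions compared with the first pictures.

Run:
```python
from lid import *
np.set_printoptions(precision=3,suppress=True)
c=r.camera('scene');t=r.camera('top')
q,b,st=orange(t,(270,140,415,200));print('top lip box',b.round(1).tolist(),st)
q2,b2,st2=orange(c,(240,190,370,270));print('scene lip',b2.round(1).tolist(),st2)
for th in(0,.05,.1):
    E=[H+r_*(np.cos(th)*f+np.sin(th)*Z)+.013*(np.cos(th)*Z-np.sin(th)*f)+s*sv for r_ in(.15,.18) for s in(-.055,.055)]
    print(th,'top',[proj(t,e).round(1).tolist() for e in E],'scene',[proj(c,e).round(1).tolist() for e in E])
for n,cc,bx in(('top',t,[('glue',(415,140,455,180)),('term',(320,305,355,345)),('pen',(416,205,438,275))]),('scene',c,[('pen',(200,205,240,258)),('glue',(222,268,252,310))])):
    a=cv2.imread(f'pics/{n}0.png').astype(int);d=np.abs(a-cc['img'][:,:,::-1]).mean(2)
    for k,(x0,y0,x1,y1) in bx:
        A=a[y0:y1,x0:x1].astype(np.float32).mean(2);B=cc['img'][y0:y1,x0:x1].astype(np.float32).mean(2)
        print(n,k,'diff',d[y0:y1,x0:x1].mean().round(1),'shift',np.round(cv2.phaseCorrelate(A,B),2) if 0 else [round(v,2) for v in cv2.phaseCorrelate(A,B)[0]])
```

```text
top lip box [[270.0, 140.0], [414.0, 140.0], [414.0, 180.0], [270.0, 180.0]] [ 270  140  145   41 1064]
scene lip [[276.29998779296875, 227.89999389648438], [330.6000061035156, 209.8000030517578], [335.1000061035156, 223.3000030517578], [280.79998779296875, 241.39999389648438]] [277 212  58  29 783]
0 top [[384.3, 177.9], [321.9, 169.5], [385.9, 161.4], [324.1, 153.1]] scene [[275.4, 228.3], [328.8, 211.4], [280.2, 240.5], [334.8, 222.7]]
0.05 top [[385.1, 177.4], [322.1, 168.9], [387.0, 160.6], [324.3, 152.1]] scene [[274.9, 225.6], [328.6, 208.6], [279.7, 237.3], [334.8, 219.5]]
0.1 top [[386.0, 177.1], [322.1, 168.6], [388.0, 159.9], [324.4, 151.4]] scene [[274.3, 222.7], [328.5, 205.8], [279.1, 233.9], [334.6, 216.1]]
top glue diff 5.4 shift [0.03, -0.02]
top term diff 10.2 shift [-0.25, 0.14]
top pen diff 10.9 shift [0.23, 0.45]
scene pen diff 14.0 shift [-0.11, -0.55]
scene glue diff 9.9 shift [-0.04, 0.46]
```

```bash
python3 -c "
from bench import r
print(r.read_state()['time'],r.close_job())"
```

```text
the job is handed in; nothing more can be done
21.1 None
```

The lid is shut and the job is handed in at 21.1 s, with the arm raised clear to the side.

- **Tipping:** I pushed the lid from behind the lip with the closed fingertip until it crept forward with the finger still, at about 1.2 rad.
- **Catching:** I moved the finger over the lip and held it in front and below. The lid came to rest on it at about 0.73 rad.
- **Lowering:** I lowered it over about 4 s, at about 0.1 rad/s at the end. The finger then eased down and out forward. Nothing was pinched.

**Last checks:**
- **Lid shut:** In the scene view, the lip's outline matches the predicted fully shut position to about 1–2 pixels (0.05 rad open would differ by about 3).
- **Bystanders:** The glue bottle, terminal block and pen each shifted less than 0.6 pixel against the first pictures, which I take as unmoved. Shadows and noise account for the remaining brightness differences.
- **Forces:** Wrist readings stayed at a few newtons. The largest was about 7 N while the arm was stopping in free air.

**Checks that failed or disagreed:**
- **Facing direction:** The text says the case's front faces +y, but the cameras and the arm's own position showed +x. I followed the measurements.
- **Angle tracker:** My automatic lid-angle tracker read about 0.06 rad high and was unreliable when the gripper blocked the view. During the catch and lowering I relied on viewed pictures with marks drawn at known angles.
- **Final picture:** I couldn't view it because the viewer limit was reached, so the final check is numeric. In the top view, the lip detection merged with other orange-brown pixels and was unusable, so only the scene view confirms the lid is shut.

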